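Lock the loaded plate shaker

ROBOT

A 7-joint arm with a two-finger parallel gripper is mounted at the origin on the work surface. World frame = base frame: x ahead of the robot, y to its left, z up, the work surface at z = 0. Lengths are in m, angles in degrees, forces in N, time in s.
With the tool pointing down it reaches from about 0.425 to 0.875 m from the base axis. Payload 4.7 kg.
Tool frame: the origin (TCP) lies at the very end of the fingers, on their centre line; the grasp point (between the pads) lies 19 mm behind it; z points along the fingers, y is the line along which they close (so a half turn about z gives the same grasp; the last joint's range is limited). The gripper opens to 85 mm and grips with 20 to 120 N. Pads are 22 mm wide; open, the fingers measure 114 mm over their backs; the gripper's body (76 mm by 85 mm) begins 54 mm behind the grasp point. The pads swing forward as they close: fully open they stand 13 mm farther back than shut.
Start: joints at [72.542, 18.392, -4.016, 83.108, 1.295, 78.541, -3.26], TCP at [0.204, -0.617, 0.231] pointing down, gripper open.
Joint ranges: [-163.93, 163.93], [-17.29, 119.83], [-79.2, 71.16], [3.27, 140.29], [-89.18, 269.18], [5.43, 117.66], [-154.24, 154.24]. Speed limits (degrees/s): [147.25, 147.25, 180, 180, 180, 180, 180].

INTERFACE

Orientations are given as a 3x3 rotation matrix whose columns are the frame's x, y, z axes.
In Python, from plant import * gives the robot as it stands.
- The arm moves only by the tool play_rows, never from a script. Its argument "commands" is a list of rows, each an object of numbers: "claw": the finger opening in mm, from 0 to 85.4; "x", "y", "z": the shift along the tool's x, y, z in mm; "turn": the turn about the tool's z in rad. In form: [{"claw": .., "x": .., "y": .., "z": .., "turn": ..}, ...]. A call has 1 to 20 rows; each row shifts and turns the commanded pose from where the row before left it, along the tool's axes as they then stand; what a row does not reach is not made up. A row lasts 1/10 s, in which the tool goes at most 50 mm and 8.59 degrees, less where a joint would pass 70% of its speed; a pose out of reach is approached as far as the arm can. A call with a gripper value outside its range is refused whole. The fingers move at their own pace and stop on an object; "newtons" is the grip in N (left out, the last holds). Time passes only in rows, so rows that do not move let the fingers close. It gives the time, the measured TCP pose, the force, the opening and the grip force at its end, in the units of the state.
- observe(): the state, without advancing time (a new reading comes with each control period).
- get_image(name): name is "scene" or "top" or "wrist"; returns a dict with "pixels" (420x560x3 uint8, blue, green, red), "range_z" (420x560 float32, m along the optical axis (not along the pixel's ray), 0 where there is no reading), "mtx" (3x3 intrinsics, pixels), "R" (3x3) and "t" (3): a world point X has camera coordinates R X + t. Camera axes: x right, y down, z forward; pixel columns grow to the right and rows downward; lengths in m; the calibration is good to about 2 mm. A picture is of the moment at which its call begins.
- job_done(): hands the job in; it is judged then, once.
The state is a dict: "t": time; "q": joint angles; "qd": joint speeds; "tau": joint torques, N m; "ee_pos": TCP position; "tool_rot": TCP orientation; "wrist_force": force on the tool from outside, world axes, zero at the start; "torque": the same for the moment, N m; "width": opening from 0.0 (shut) to 1.0 (fully open); "grip_force": force on a finger pad.
Only numpy, scipy, OpenCV 4.12 (cv2) and the standard library are available. Lean on these libraries where they do the work, as an engineer would, in place of code of your own. Each camera call takes 0.05 s, during which the arm holds its last target. There are 200 camera calls.

TASK

One of the two bench shakers has a well plate on it. Close that shaker's retaining bar: gently push the bar's free end round on its pivot pin, over the plate, until the bar rests against the stop post. Do not shift the plate, leave the empty shaker's bar open as it is, and let go when done.

Things in the scene. Friction and masses are not known exactly. Their poses are not given: they have to be found in the camera images.
- shaker: the loaded shaker, fixed: white housing 150 (x) x 210 (y) mm, black platform, top at 58 mm; origin under its centre, z up, -x side (keypad) roughly towards the robot. The bar's pivot pin stands at (0, +85) mm in this frame, up to 102 mm high; the steel stop post, 12 mm across, at (+14, -85) mm, up to 107 mm high. A like shaker, empty, stands 240 to 360 mm to its left or right
- bar (a joint): angle of its retaining bar about the vertical pin, rad. 0: closed, lying over the plate along the shaker's -y, against the stop post (goes no further); grows, to 1.4, as the free end swings to the shaker's -x side. Plain aluminium flat 16 mm wide, underside at 82 mm, top at 96 mm above the bench, free end 205 mm from the pin axis. Slight friction (1 N at the end); stays where left
- plate_center (a point): centre, half-way up, of the loose white 24-well plate, 85.5 (x) x 127.5 (y) x 19 mm, 0.1 kg; it lies in the middle of the loaded shaker's platform between steel lips 5 mm high, axes along the shaker's, its top 77 mm above the bench
- spare_bar_end (a point): point on the empty shaker's own, equal bar, 190 mm from its pin (15 mm short of the free end), at half height of the bar, 89 mm above the bench; that bar stands open and is to be left so

How it is judged (in metres and radians):
At the end, for the whole second after the job is handed in: the loaded shaker's bar is at rest within 0.06 rad (about 12 mm at its end) of the stop, the plate is within 12 mm of where it lay, and the empty shaker's bar end is within 20 mm of where it was (value of joint bar below 0.06 rad and not (velocity of joint bar above 0.05 rad/s) and not (velocity of joint bar below -0.05 rad/s) and distance of plate_center from where it was at the start of the episode below 0.012 m and distance of spare_bar_end from where it was at the start of the episode below 0.02 m); the robot touches nothing.
It fails at once if the plate is shifted by more than 12 mm (distance of plate_center from where it was at the start of the episode above 0.012 m).
It fails at once if the empty shaker's bar is moved by more than 20 mm at its end (distance of spare_bar_end from where it was at the start of the episode above 0.02 m).
It fails at once if the fingers press on the loaded shaker or its bar with more than 40 N (contact force between the fingers and shaker above 40 N).
It also fails if it takes over 34 s, if anything falls off the work surface, if the arm or the gripper's body presses on something with over 40 N, if the wrist force passes 120 N, or if a joint passes its speed limit or range.

## Working session

There is one attempt and no reset: what is moved stays moved. The work goes in short steps, Python scripts to look and compute and a tool call to move; the robot and the scene stay as the last step left them, time stands still between calls to the robot, and variables do not carry over. Pictures are saved under pics/ and viewed, at most 10 in all, crops included, and the job is handed in when it is done.

Besides the shell and the picture viewer there is one more tool, called after "Call:" by a JSON object that holds its "op" and its "data". play_rows: Moves the arm, as the interface text tells. Its arguments: {"type":"object","properties":{"commands":{"type":"array"},"newtons":{"type":"number"}},"required":["commands"]}

```bash
mkdir -p pics
python3 - <<'E'
from plant import *
import cv2,numpy as np,pickle
d={n:get_image(n) for n in("scene","top")}
pickle.dump(d,open("im.pkl","wb"))
for n in d: cv2.imwrite(f"pics/{n}0.png",d[n]["pixels"]); print(n,d[n]["R"].round(3).tolist(),d[n]["t"].round(3))
o=observe();print(o["t"],o["tool_rot"],o["ee_pos"],o["width"])
E
```

```text
scene [[0.819, 0.574, 0.017], [0.39, -0.535, -0.749], [-0.421, 0.62, -0.662]] [-0.506 -0.178  1.017]
top [[0.029, -0.999, 0.03], [-0.999, -0.03, -0.035], [0.036, -0.029, -0.999]] [-0.029  0.63   0.695]
0.1 [[ 9.49615055e-01  3.13418019e-01 -6.26241570e-04]
 [ 3.13418634e-01 -9.49613636e-01  1.64360578e-03]
 [-7.95518682e-05 -1.75706857e-03 -9.99998453e-01]] [ 0.20352734 -0.61679691  0.23031397] 0.9966237165061389
```

View pics/top0.png

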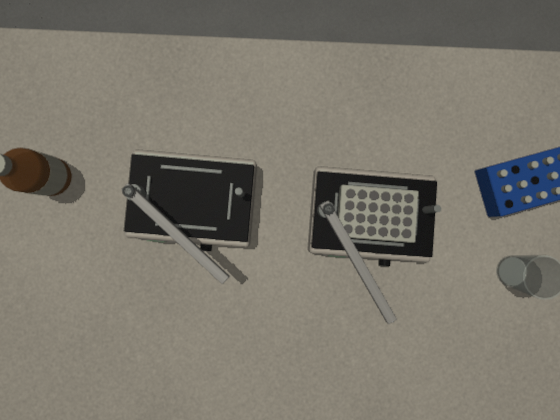

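View pics/scene0.png

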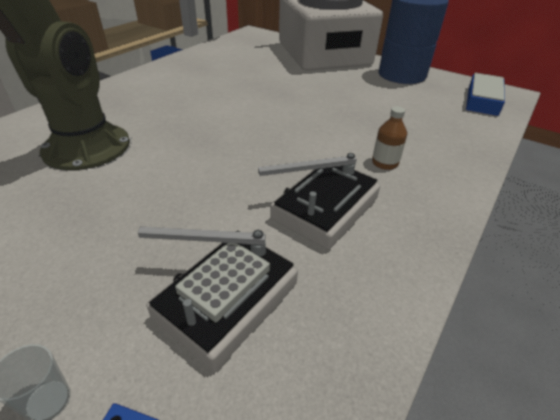

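The top view shows the loaded shaker on the right, centred near (374,214). Its pin is at (327,209), the bar's free end at (391,319) and the post at (432,209). The empty shaker is on the left, with its bar end at (225,278).

```bash
cat > h.py <<'E'
import numpy as np
def ray(im,u,v,z):
    R,t=im["R"],im["t"]; c=-R.T@t; d=R.T@np.linalg.inv(im["mtx"])@np.array([u,v,1.])
    return c+d*(z-c[2])/d[2]
def cloud(im):
    v,u=np.mgrid[:420,:560]; z=im["range_z"]
    p=np.stack([u*z,v*z,z],-1)@np.linalg.inv(im["mtx"]).T if 0 else (np.stack([u,v,np.ones_like(u)],-1)@np.linalg.inv(im["mtx"]).T)*z[...,None]
    return (p-im["t"])@im["R"]
E
python3 - <<'E'
import pickle,cv2,numpy as np
from h import *
im=pickle.load(open("im.pkl","rb"))["top"]
P=cloud(im); z=P[...,2]; ok=im["range_z"]>0
for n,uv,h in[("pin",(327,209),.102),("end",(391,319),.096),("post",(429,209),.107),("spin",(129,190),.102),("send",(225,278),.096)]:
    u,v=uv; print(n,ray(im,u,v,h).round(4),P[v,u].round(4))
# bar by depth/height
for n,c0,c1 in(("loaded",300,460),("spare",110,270)):
    m=(ok&(z>.086)&(z<.104)).astype(np.uint8); m[:,:c0]=0;m[:,c1:]=0
    k,l,s,_=cv2.connectedComponentsWithStats(m)
    i=1+s[1:,4].argmax(); ys,xs=np.nonzero(l==i)
    r=cv2.minAreaRect(np.stack([xs,ys],1).astype(np.float32)); print(n,s[i],np.median(z[l==i]))
    for q in cv2.boxPoints(r): print("  ",q,ray(im,*q,.096)[:2].round(4))
    m=(ok&(z>.045)&(z<.07)).astype(np.uint8); m[:,:c0]=0;m[:,c1:]=0
    m=cv2.morphologyEx(m,cv2.MORPH_CLOSE,np.ones((15,15)))
    k,l,s,_=cv2.connectedComponentsWithStats(m);i=1+s[1:,4].argmax(); ys,xs=np.nonzero(l==i)
    r=cv2.minAreaRect(np.stack([xs,ys],1).astype(np.float32)); print(" housing",ray(im,*r[0],.058).round(4),r)
    for q in cv2.boxPoints(r): print("  ",ray(im,*q,.058)[:2].round(4))
E
```

```text
pin [ 0.6335 -0.074   0.102 ] [ 0.6335 -0.0741  0.1016]
end [ 0.464  -0.1801  0.096 ] [ 0.4639 -0.1802  0.0956]
post [ 0.6381 -0.2333  0.107 ] [ 0.6391 -0.2406  0.0886]
spin [0.6536 0.2332 0.102 ] [0.6536 0.2336 0.1009]
send [0.5215 0.0818 0.096 ] [0.5213 0.0819 0.0946]
loaded [ 320  200   76  124 1471] 0.09602245631239788
   [318.68814 204.54666] [ 0.6404 -0.0615]
   [328.94492 198.7833 ] [ 0.65   -0.0775]
   [396.40488 318.83914] [ 0.4644 -0.1886]
   [386.1481 324.6025] [ 0.4551 -0.1726]
 housing [ 0.63  -0.158  0.058] ((373.1555480957031, 213.6964874267578), (123.35301971435547, 86.78260803222656), 4.513988018035889)
   [ 0.5627 -0.0505]
   [ 0.7079 -0.0581]
   [ 0.6984 -0.2674]
   [ 0.5521 -0.258 ]
spare [ 121  183  108  101 1545] 0.09595393175209756
   [119.125404 190.57767 ] [0.6527 0.2505]
   [127.47239 181.37701] [0.6674 0.2383]
   [230.2009 274.574 ] [0.527  0.0739]
   [221.85391 283.77466] [0.5124 0.0863]
 housing [0.647  0.1499 0.058 ] ((189.17379760742188, 197.9187469482422), (125.81510162353516, 87.92552947998047), 5.013113975524902)
   [0.5805 0.2563]
   [0.7259 0.2499]
   [0.7146 0.0418]
   [0.5681 0.0499]
```

Call:
{"op": "play_rows", "data": {"commands": [{"claw": 0, "x": 0, "y": 0, "z": 0, "turn": 0.149}, {"claw": 0, "x": 0, "y": 0, "z": 0, "turn": 0.149}, {"claw": 0, "x": 0, "y": 0, "z": 0, "turn": 0.149}, {"claw": 0, "x": 0, "y": 0, "z": 0, "turn": 0.149}, {"claw": 0, "x": 0, "y": 0, "z": 0, "turn": 0.149}, {"claw": 0, "x": 0, "y": 0, "z": 0, "turn": 0.149}, {"claw": 0, "x": 0, "y": 0, "z": 0, "turn": 0.149}, {"claw": 0, "x": 0, "y": 0, "z": 0, "turn": 0.149}, {"claw": 0, "x": 0, "y": 0, "z": 0, "turn": 0.149}, {"claw": 0, "x": -20, "y": -33, "z": 0, "turn": 0}, {"claw": 0, "x": -20, "y": -33, "z": 0, "turn": 0}, {"claw": 0, "x": -20, "y": -33, "z": 0, "turn": 0}, {"claw": 0, "x": -20, "y": -33, "z": 0, "turn": 0}, {"claw": 0, "x": -20, "y": -33, "z": 0, "turn": 0}, {"claw": 0, "x": -20, "y": -33, "z": 0, "turn": 0}, {"claw": 0, "x": -20, "y": -33, "z": 0, "turn": 0}, {"claw": 0, "x": -20, "y": -33, "z": 0, "turn": 0}]}}

```text
t: 1.8
ee_pos: [0.3458, -0.3414, 0.231]
tool_rot: [[0.521, -0.853, -0.0], [-0.853, -0.521, 0.0], [-0.0, 0.0, -1.0]]
wrist_force: [0.9, 0.6, 0.9]
width: 0.002
grip_force: 0.0
```

Call:
{"op": "play_rows", "data": {"commands": [{"claw": 0, "x": -20, "y": -33, "z": 0, "turn": 0}, {"claw": 0, "x": -20, "y": -33, "z": 0, "turn": 0}, {"claw": 0, "x": -20, "y": -33, "z": 0, "turn": 0}, {"claw": 0, "x": -20, "y": -33, "z": 0, "turn": 0}, {"claw": 0, "x": -20, "y": -32, "z": 0, "turn": 0}, {"claw": 0, "x": -21, "y": -32, "z": 0, "turn": 0}, {"claw": 0, "x": 0, "y": 0, "z": 0, "turn": 0}, {"claw": 0, "x": 0, "y": 0, "z": 30, "turn": 0}, {"claw": 0, "x": 0, "y": 0, "z": 30, "turn": 0}, {"claw": 0, "x": 0, "y": 0, "z": 30, "turn": 0}, {"claw": 0, "x": 0, "y": 0, "z": 30, "turn": 0}, {"claw": 0, "x": 0, "y": 0, "z": 28, "turn": 0}, {"claw": 0, "x": 0, "y": 0, "z": 0, "turn": 0}, {"claw": 0, "x": 0, "y": 0, "z": 0, "turn": 0}]}}

```text
t: 3.2
ee_pos: [0.4494, -0.1379, 0.0835]
tool_rot: [[0.521, -0.853, -0.001], [-0.853, -0.521, 0.0], [-0.001, 0.001, -1.0]]
wrist_force: [-0.2, -0.7, 0.6]
width: 0.001
grip_force: 0.0
```

Run:
```python
from plant import *
import cv2,numpy as np
a=get_image("top")["pixels"][130:400,220:500];b=get_image("scene")["pixels"][150:400,80:340]
cv2.imwrite("pics/c1.png",np.hstack([cv2.resize(a,(400,386)),cv2.resize(b,(400,386))]))
```

```text
(no output)
```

View pics/c1.png

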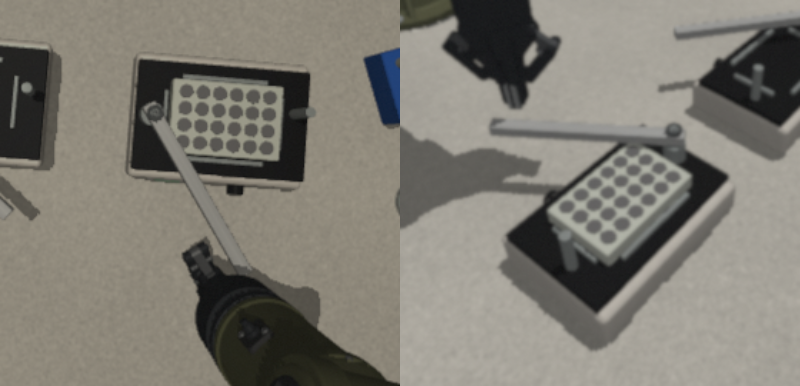

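The crop shows the closed fingers at (195,250), beside the bar on its robot-left side and clear of it. The plate is untouched. Next I push along the arc.

Call:
{"op": "play_rows", "data": {"commands": [{"claw": 0, "x": 5, "y": 0, "z": 0, "turn": 0}, {"claw": 0, "x": 5, "y": 0, "z": 0, "turn": 0}, {"claw": 0, "x": 5, "y": 0, "z": 0, "turn": 0}, {"claw": 0, "x": 4, "y": 0, "z": 0, "turn": 0}, {"claw": 0, "x": 3, "y": 0, "z": 0, "turn": 0}, {"claw": 0, "x": 5.7, "y": 0.5, "z": 0, "turn": -0.03}, {"claw": 0, "x": 5.7, "y": 0.5, "z": 0, "turn": -0.03}, {"claw": 0, "x": 5.7, "y": 0.5, "z": 0, "turn": -0.03}, {"claw": 0, "x": 5.7, "y": 0.5, "z": 0, "turn": -0.03}, {"claw": 0, "x": 5.7, "y": 0.5, "z": 0, "turn": -0.03}, {"claw": 0, "x": 5.7, "y": 0.5, "z": 0, "turn": -0.03}, {"claw": 0, "x": 5.7, "y": 0.5, "z": 0, "turn": -0.03}, {"claw": 0, "x": 5.7, "y": 0.5, "z": 0, "turn": -0.03}]}}

```text
t: 4.6
ee_pos: [0.4854, -0.1951, 0.0831]
tool_rot: [[0.71, -0.704, -0.001], [-0.704, -0.71, 0.0], [-0.001, 0.001, -1.0]]
wrist_force: [-0.9, 0.7, 1.0]
width: -0.0
grip_force: 0.4
```

Call:
{"op": "play_rows", "data": {"commands": [{"claw": 0, "x": 5.7, "y": 0.5, "z": 0, "turn": -0.03}, {"claw": 0, "x": 5.7, "y": 0.5, "z": 0, "turn": -0.03}, {"claw": 0, "x": 5.7, "y": 0.5, "z": 0, "turn": -0.03}, {"claw": 0, "x": 5.7, "y": 0.5, "z": 0, "turn": -0.03}, {"claw": 0, "x": 5.7, "y": 0.5, "z": 0, "turn": -0.03}, {"claw": 0, "x": 5.7, "y": 0.5, "z": 0, "turn": -0.03}, {"claw": 0, "x": 5.7, "y": 0.5, "z": 0, "turn": -0.03}, {"claw": 0, "x": 5.7, "y": 0.5, "z": 0, "turn": -0.03}, {"claw": 0, "x": 5.7, "y": 0.5, "z": 0, "turn": -0.03}, {"claw": 0, "x": 5.7, "y": 0.5, "z": 0, "turn": -0.03}, {"claw": 0, "x": 5.7, "y": 0.5, "z": 0, "turn": -0.03}, {"claw": 0, "x": 5.7, "y": 0.5, "z": 0, "turn": -0.03}, {"claw": 0, "x": 5.7, "y": 0.5, "z": 0, "turn": -0.03}, {"claw": 0, "x": 5.7, "y": 0.5, "z": 0, "turn": -0.03}, {"claw": 0, "x": 5.7, "y": 0.5, "z": 0, "turn": -0.03}, {"claw": 0, "x": 5.7, "y": 0.5, "z": 0, "turn": -0.03}, {"claw": 0, "x": 5.7, "y": 0.5, "z": 0, "turn": -0.03}, {"claw": 0, "x": 5.7, "y": 0.5, "z": 0, "turn": -0.03}]}}

```text
t: 6.4
ee_pos: [0.5692, -0.2539, 0.0833]
tool_rot: [[0.971, -0.237, 0.0], [-0.237, -0.971, -0.0], [0.0, 0.0, -1.0]]
wrist_force: [-1.0, -0.1, 0.5]
width: -0.0
grip_force: 0.4
```

Run:
```python
from plant import *
import cv2,numpy as np
a=get_image("top")["pixels"][130:400,220:500];b=get_image("scene")["pixels"][150:400,80:340]
cv2.imwrite("pics/c2.png",np.hstack([cv2.resize(a,(400,386)),cv2.resize(b,(400,386))]))
```

```text
(no output)
```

View pics/c2.png

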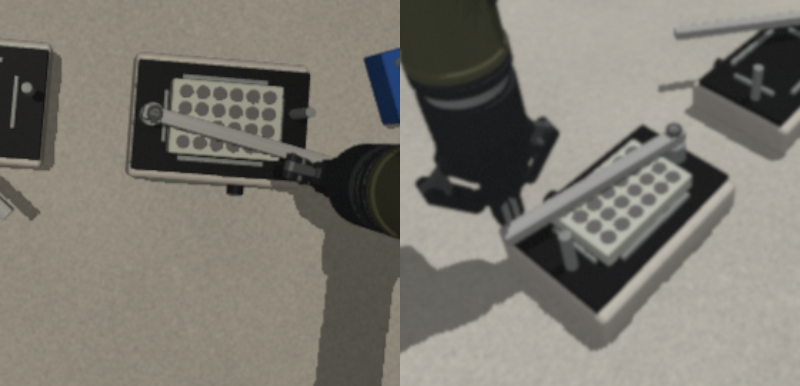

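The picture shows the bar over the plate with its free end near (320,155), and the plate is unmoved. I'll finish the push slowly.

Call:
{"op": "play_rows", "data": {"commands": [{"claw": 0, "x": 5.7, "y": 0.5, "z": 0, "turn": -0.03}, {"claw": 0, "x": 5.7, "y": 0.5, "z": 0, "turn": -0.03}, {"claw": 0, "x": 5.7, "y": 0.5, "z": 0, "turn": -0.03}, {"claw": 0, "x": 3.8, "y": 0.3, "z": 0, "turn": -0.02}, {"claw": 0, "x": 3.8, "y": 0.3, "z": 0, "turn": -0.02}, {"claw": 0, "x": 1.9, "y": 0.2, "z": 0, "turn": -0.01}, {"claw": 0, "x": 1.9, "y": 0.2, "z": 0, "turn": -0.01}, {"claw": 0, "x": 1.9, "y": 0.2, "z": 0, "turn": -0.01}, {"claw": 0, "x": 0, "y": 0, "z": 0, "turn": 0}, {"claw": 0, "x": 0, "y": 0, "z": 0, "turn": 0}]}}

```text
t: 7.5
ee_pos: [0.5983, -0.2617, 0.0834]
tool_rot: [[0.997, -0.082, 0.0], [-0.082, -0.997, -0.0], [0.0, 0.0, -1.0]]
wrist_force: [-0.5, -0.8, 0.8]
width: -0.001
grip_force: 0.0
```

Call:
{"op": "play_rows", "data": {"commands": [{"claw": 0, "x": 1, "y": 0, "z": 0, "turn": -0.005}, {"claw": 0, "x": 1, "y": 0, "z": 0, "turn": -0.005}, {"claw": 0, "x": 1, "y": 0, "z": 0, "turn": -0.005}, {"claw": 0, "x": 1, "y": 0, "z": 0, "turn": -0.005}, {"claw": 0, "x": 1, "y": 0, "z": 0, "turn": -0.005}, {"claw": 0, "x": 0, "y": 0, "z": 0, "turn": 0}]}}

```text
t: 8.1
ee_pos: [0.6034, -0.2619, 0.0833]
tool_rot: [[0.998, -0.057, 0.0], [-0.057, -0.998, -0.0], [0.0, -0.0, -1.0]]
wrist_force: [-0.3, -1.6, 0.5]
width: 0.004
grip_force: 0.1
```

Call:
{"op": "play_rows", "data": {"commands": [{"claw": 0, "x": 0.7, "y": 0, "z": 0, "turn": 0}, {"claw": 0, "x": 0.7, "y": 0, "z": 0, "turn": 0}, {"claw": 0, "x": 0, "y": 0, "z": 0, "turn": 0}]}}

```text
t: 8.4
ee_pos: [0.6047, -0.262, 0.0833]
tool_rot: [[0.998, -0.057, 0.0], [-0.057, -0.998, -0.0], [0.0, 0.0, -1.0]]
wrist_force: [-1.2, -0.4, -0.1]
width: 0.001
grip_force: 0.2
```

Call:
{"op": "play_rows", "data": {"commands": [{"claw": 0, "x": 0.7, "y": 0, "z": 0, "turn": 0}, {"claw": 0, "x": 0.7, "y": 0, "z": 0, "turn": 0}, {"claw": 0, "x": 0, "y": 0, "z": 0, "turn": 0}]}}

```text
t: 8.7
ee_pos: [0.6055, -0.262, 0.0832]
tool_rot: [[0.998, -0.057, -0.001], [-0.057, -0.998, 0.0], [-0.001, -0.0, -1.0]]
wrist_force: [-3.3, 1.4, 0.9]
width: 0.003
grip_force: 1.3
```

The force has risen to 3 N and the tool has stalled, so the bar is at the stop. I'll back off, raise and look.

Call:
{"op": "play_rows", "data": {"commands": [{"claw": 0, "x": -5, "y": 0, "z": 0, "turn": 0}, {"claw": 0, "x": -10, "y": 0, "z": 0, "turn": 0}, {"claw": 0, "x": -20, "y": 0, "z": 0, "turn": 0}, {"claw": 0, "x": -20, "y": 0, "z": 0, "turn": 0}, {"claw": 0, "x": -20, "y": 0, "z": -20, "turn": 0}, {"claw": 0, "x": -20, "y": 0, "z": -30, "turn": 0}, {"claw": 0, "x": -20, "y": 10, "z": -30, "turn": 0}, {"claw": 0, "x": 0, "y": 30, "z": -20, "turn": 0}, {"claw": 0, "x": 0, "y": 30, "z": -20, "turn": 0}, {"claw": 0, "x": 0, "y": 0, "z": 0, "turn": 0}, {"claw": 0, "x": 0, "y": 0, "z": 0, "turn": 0}]}}

```text
t: 9.8
ee_pos: [0.4867, -0.3258, 0.2036]
tool_rot: [[0.998, -0.059, 0.001], [-0.059, -0.998, -0.0], [0.001, 0.0, -1.0]]
wrist_force: [0.6, 0.5, 0.2]
width: 0.006
grip_force: 0.0
```

Run:
```python
from plant import *
import cv2,numpy as np
from h import *
im=get_image("top")
a=im["pixels"][130:400,220:500];b=get_image("scene")["pixels"][150:400,80:340]
cv2.imwrite("pics/c3.png",np.hstack([cv2.resize(a,(400,386)),cv2.resize(b,(400,386))]))
z=cloud(im)[...,2]; m=((z>.086)&(z<.1)&(im["range_z"]>0)); m[:,:310]=0;m[:,450:]=0;m[:190]=0;m[235:]=0
ys,xs=np.nonzero(m); r=cv2.minAreaRect(np.stack([xs,ys],1).astype(np.float32))
for q in cv2.boxPoints(r): print(ray(im,*q,.096)[:2].round(4))
```

```text
[ 0.6265 -0.0617]
[ 0.6534 -0.0631]
[ 0.6439 -0.2719]
[ 0.6168 -0.2701]
```

View pics/c3.png

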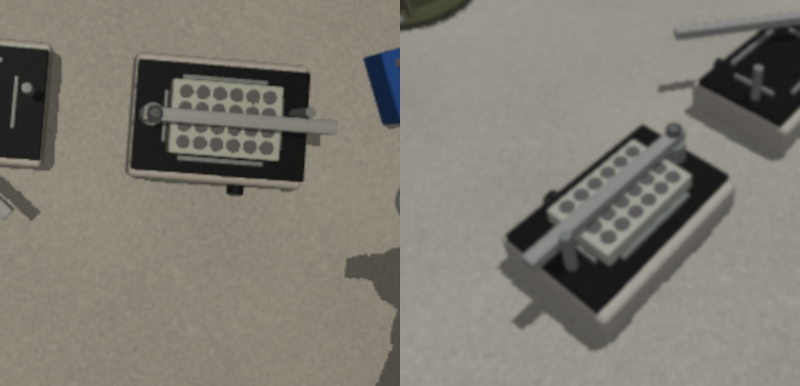

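The bar runs from the pin at (152,113) to (335,127), parallel to the shaker and against the post at (305,113). The plate is unmoved and the arm is clear.

```bash
python3 -c "
from plant import *
print(job_done())"
```

```text
the job is handed in; nothing more can be done
None
```

I closed the loaded shaker's bar against its stop post and handed the job in at about 10 s. In the last pictures the plate had not moved and the arm was clear. I never went near the empty shaker's bar, but did not measure it again at the end.

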